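Close the dry-bath heater with the lid that fits

TASK

Three look-alike blue metal lids with black bar handles lie on the bench, differing only in length. Pick the one that fills the opening in the top of the white dry-bath heater, lower it into the opening without dropping it, and press it down against its stiff black sealing frame until its plate is level and flush with the rim all round. Leave the other two lids and everything else on the bench where they are.

Things in the scene. Friction and masses are not known exactly. Their poses are not given: they have to be found in the camera images.
- dry_bath: white dry-bath heater fixed to the bench, casing 150 mm (body x) x 200 mm (body y) x 70 mm high, blue control strip on its -x face. In its top is an opening 89 mm (body x) x 135 mm (body y), centred, whose edge has a steel 45 degree lead-in bevel 4 mm wide and 4 mm deep (97 x 143 mm at the rim). Origin: centre of the underside; z up, rim at z = 70 mm
- home (a point): point 58 mm above the dry bath's origin, on its centre line: where the centre of the right lid's underside lies once the lid is pressed fully home (its plate top then level with the 70 mm rim). Axes as the dry bath
- seal_frame (a joint): black rubber sealing frame inside the opening on which the lid rests; slides straight down. 0 = fully raised (its top 64 mm above the dry bath's origin, so a lid laid on it stands 6 mm proud of the rim), 0.006 m = fully down (top at 58 mm). Stiff and damped: takes about 6 N, and more when pushed fast, does not sink under a lid's weight, and stays where it is pushed
- lid_a: loose blue-painted metal lid, a flat plate 110 mm long (body y) x 84 mm wide (body x) x 12 mm thick, with a black bar handle upright on its middle: 60 mm long along body y, 14 mm wide along body x, 28 mm high, so its top is 40 mm above the underside. Origin: centre of the underside; z up. 0.16 kg before variation. Either way round is the same.
- lid_b: loose blue-painted metal lid, a flat plate 130 mm long (body y) x 84 mm wide (body x) x 12 mm thick, with a black bar handle upright on its middle: 60 mm long along body y, 14 mm wide along body x, 28 mm high, so its top is 40 mm above the underside. Origin: centre of the underside; z up. 0.16 kg before variation. Either way round is the same.
- lid_c: loose blue-painted metal lid, a flat plate 150 mm long (body y) x 84 mm wide (body x) x 12 mm thick, with a black bar handle upright on its middle: 60 mm long along body y, 14 mm wide along body x, 28 mm high, so its top is 40 mm above the underside. Origin: centre of the underside; z up. 0.16 kg before variation. Either way round is the same.
- beaker: empty glass beaker, 66 mm across, 78 mm high, bystander; origin at centre of underside
- timer: white lab timer, 62 x 62 x 20 mm, bystander; origin at centre of underside
- tape_roll: roll of beige tape, 53 mm across, 19 mm high, bystander; origin at centre of underside

How it is judged:
By the outcome, as a careful person would: the job done as asked, in the order asked, and still so for the second after the job is handed in, with the robot touching nothing.
It also fails if it takes over 45 s, if anything falls off the work surface, if the arm or the gripper's body presses on something with over 40 N, if the wrist force passes 120 N, or if a joint passes its speed limit or range.

ROBOT

A 6-joint arm with a two-finger parallel gripper is mounted at the origin on a cart in front of the work surface, level with it; the furniture and walls round the work are solid. World frame = base frame: x ahead of the robot, y to its left, z up, the work surface at z = 0. Lengths are in m, angles in degrees, forces in N, time in s.
With the tool pointing down it reaches from about 0.275 to 0.85 m from the base axis. Payload 19 kg.
Tool frame: the origin (TCP) lies at the very end of the fingers, on their centre line; the grasp point (between the pads) lies 19 mm behind it (grasp_offset is the x of the grasp point in the tool frame, in m); x points along the fingers, y is the direction in which the jaws open and shut, and the axes are right-handed (so a half turn about x gives the same grasp; the last joint's range is limited). The gripper opens to 85 mm and grips with 20 to 120 N. Pads are 22 mm wide; open, the fingers measure 114 mm over their backs; the gripper's body (76 mm by 85 mm) begins 54 mm behind the grasp point. The pads swing forward as they close: fully open they stand 13 mm farther back than shut.
Start: joints at [-82.219, 8.623, 82.357, -0, 89.026, -7.678], TCP at [0.153, -0.554, 0.231] pointing down, gripper open.
Joint ranges: [-160.23, 160.23], [-39.13, 120.54], [6.94, 153.29], [-79.49, 259.48], [9.18, 160.14], [-161.06, 161.06]. Speed limits (degrees/s): [108.29, 108.29, 127.2, 172.46, 172.46, 172.46].

INTERFACE

Orientations are given as a 3x3 rotation matrix whose columns are the frame's x, y, z axes.
In Python, from plant import observe, get_image, finish_job, outline_of, grasp_offset gives the robot as it stands. The module is installed in compiled form; this text tells all that it offers.
- The arm moves only by the tool jog_arm, never from a script. Its argument "motion" is a list of rows, each an object with "angular": the turn, a rotation vector about the tool's x, y, z in rad, a list of three; "xyz": the shift along the tool's x, y, z in m, a list of three; "grip": the gripper command: -1 is fully open, 1 is shut, values between are in proportion. A call has 1 to 12 rows; each row shifts and turns the pose as measured when the row begins, along the tool's axes as they then stand; what a row does not reach is not made up. A row lasts 1/12 s, in which the tool goes at most 41.7 mm and 7.16 degrees, less where a joint would pass 70% of its speed; a pose out of reach is approached as far as the arm can. A call is refused whole if a number of a shift passes 0.0417 or a number of a turn 0.125, either way. A call with a gripper value outside its range is refused whole. The fingers move at their own pace and stop on an object; "newtons" is the grip in N (left out, the last holds). Time passes only in rows, so rows that do not move let the fingers close. It gives the time, the measured TCP pose, the force and the opening at its end, in the units of the state.
- observe(): the state, without advancing time (a new reading comes with each control period).
- get_image(name): name is "scene" or "top" or "wrist"; returns a dict with "pixels" (384x512x3 uint8, red, green, blue), "intrinsics" (3x3 intrinsics, pixels), "k1" (the pictures are not rectified: a ray, as slopes to the right and down, at radius r is drawn at 1 + k1 r^2 times it, then the intrinsics apply), "R" (3x3) and "t" (3): a world point X has camera coordinates R X + t; the wrist camera has in their place "tool_from_camera" (4x4, takes a point from camera to tool coordinates, whose origin is the TCP and whose axes are the tool frame's). Camera axes: x right, y down, z forward; pixel columns grow to the right and rows downward; lengths in m; the calibration is good to about 2 mm. A picture is of the moment at which its call begins: read the wrist's pose just before it. There is no depth.
- finish_job(): hands the job in, once; it reports no verdict.
Trained networks look in the newest picture that a camera, given by its name, has taken for a name from the list of things; names that differ only in an ending like _2 or _b are one class to them, and where a whole thing is asked for, a point or a joint stands for the part that bears it (a point fixed in the world has none). Each returns a list of dicts, best first, with "confidence" (0 to 1); they miss things now and then, are a little off and sometimes report something else, mostly with a low value. They report only what shows in the picture. A call takes as long as a camera call.
- outline_of(camera, label): "region" (384x512 bool, what is visible of it) and "box" ([left, top, right, bottom] in pixels, round what is visible of it).
The state is a dict: "time": time; "joint_pos": joint angles; "dq": joint speeds; "tau": joint torques, N m; "tool_pos": TCP position; "eef_rot": TCP orientation; "ft_force": force on the tool from outside, world axes, zero at the start; "wrist_torque": the same for the moment, N m; "opening": opening from 0.0 (shut) to 1.0 (fully open).
Only numpy, scipy, OpenCV 4.12 (cv2) and the standard library are available. Lean on these libraries where they do the work, as an engineer would, in place of code of your own. Each camera call takes 0.05 s, during which the arm holds its last target.

## Working session

There is one attempt and no reset: what is moved stays moved. The work goes in short steps, Python scripts to look and compute and a tool call to move; the robot and the scene stay as the last step left them, time stands still between calls to the robot, and variables do not carry over. Pictures are saved under pics/ and viewed, and the job is handed in when it is done.

Besides the shell and the picture viewer there is one more tool, called after ">>>" in YAML: its name, and indented under it one key for each argument. jog_arm: Moves the arm, as the interface text tells. Its arguments: {"type":"object","properties":{"motion":{"type":"array","items":{"type":"object","properties":{"angular":{"type":"array","items":{"type":"number"}},"xyz":{"type":"array","items":{"type":"number"}},"grip":{"type":"number"}}}},"newtons":{"type":"number"}},"required":["motion"]}

```bash
mkdir -p pics; cat > h.py <<'E'
import numpy as np, cv2
from plant import observe, get_image, finish_job, outline_of, grasp_offset
def save(im,name): cv2.imwrite('pics/'+name,cv2.cvtColor(im,cv2.COLOR_RGB2BGR))
E
python3 - <<'E'
from h import *
np.set_printoptions(precision=4,suppress=True)
s=observe(); print(s); print(grasp_offset)
for n in ['scene','top','wrist']:
    g=get_image(n); save(g['pixels'],n+'0.png'); print(n,g['intrinsics'].tolist(),g['k1'],[ (k,np.array(g[k]).tolist()) for k in g if k not in('pixels','intrinsics','k1')])
    for l in ['dry_bath','lid_a','seal_frame','beaker','timer','tape_roll']:
        for o in outline_of(n,l): print(n,l,round(o['confidence'],2),o['box'],int(o['region'].sum()))
E
```

```text
{'time': 0.0, 'joint_pos': array([-82.2222,   8.6496,  82.3921,  -0.0014,  89.0277,  -7.6777]), 'dq': array([ 0.031 ,  0.0411,  0.0228, -0.0106,  0.1154, -0.078 ]), 'tau': array([  0.0032, -71.305 , -57.0867,   0.0001,   0.009 ,   0.0001]), 'tool_pos': array([ 0.1532, -0.554 ,  0.2307]), 'eef_rot': array([[-0.0002,  0.2665, -0.9638],
       [ 0.0012, -0.9638, -0.2665],
       [-1.    , -0.0012, -0.0001]]), 'ft_force': array([-0.349 ,  0.2794,  0.4302]), 'wrist_torque': array([-0.0129,  0.0241,  0.0239]), 'opening': 0.9963551925071141}
-0.0187
scene [[404.5397868698356, 0.0, 256.3929137266547], [0.0, 404.5397868698356, 195.6539517648675], [0.0, 0.0, 1.0]] -0.13431979004993322 [('R', [[-0.8896282593638878, -0.4566105532936289, 0.00826817767496634], [-0.2906252496814396, 0.5520828556814806, -0.7814995103710443], [0.35227620468714527, -0.6976469903063204, -0.6238510659827015]]), ('t', [0.5272911438161895, 0.18874634261213358, 0.9095359828892473])]
scene dry_bath 0.74 [271.7, 117.7, 352.4, 176.7] 2764
scene lid_a 0.83 [265.0, 212.1, 315.3, 260.7] 1519
scene lid_a 0.75 [192.4, 258.8, 253.2
[... 990 characters left out ...]
top seal_frame 0.21 [151.6, 190.5, 193.0, 225.9] 1028
top beaker 0.68 [292.0, 123.8, 319.3, 151.9] 550
top timer 0.9 [135.6, 244.1, 156.8, 269.8] 464
top timer 0.22 [324.7, 173.0, 408.0, 240.0] 4138
top tape_roll 0.52 [178.0, 250.8, 198.5, 270.1] 226
wrist [[307.948265885095, 0.0, 253.9738807750804], [0.0, 307.948265885095, 188.2861382803672], [0.0, 0.0, 1.0]] -0.04277118811134647 [('tool_from_camera', [[-0.0002613133999882031, -0.2981185293505196, 0.9545288231233182, -0.14329482960909512], [0.9999999516951786, 8.274499901859882e-05, 0.00029960457752154396, 0.0007894619632142774], [-0.00016830016257001867, 0.9545288553056661, 0.2981184933275807, -0.07602302890844014], [0.0, 0.0, 0.0, 1.0]])]
```

```bash
python3 - <<'E'
import cv2
for n in ['scene','top']:
    i=cv2.imread(f'pics/{n}0.png')
    x0,y0,x1,y1={'scene':(170,90,370,350),'top':(120,110,420,290)}[n]
    c=i[y0:y1,x0:x1]; f=min(800/c.shape[1],600/c.shape[0]); cv2.imwrite(f'pics/{n}0c.png',cv2.resize(c,None,fx=f,fy=f,interpolation=cv2.INTER_CUBIC)); print(f)
E
```

```text
2.3076923076923075
2.6666666666666665
```

View pics/top0c.png

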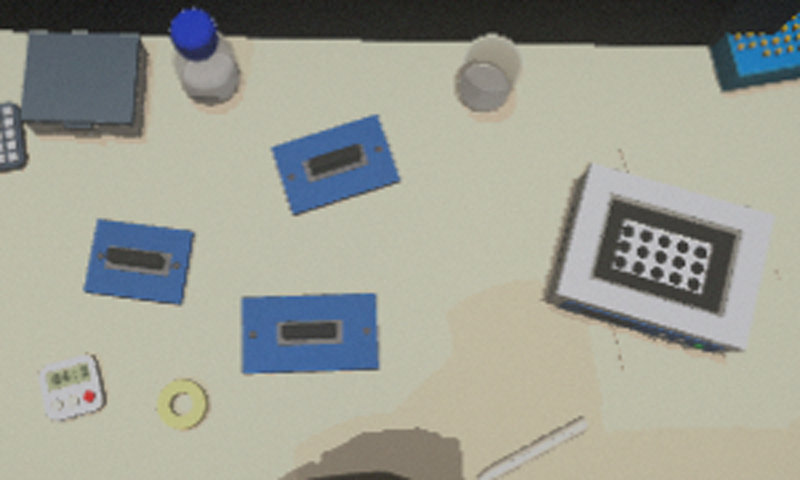

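View pics/scene0c.png

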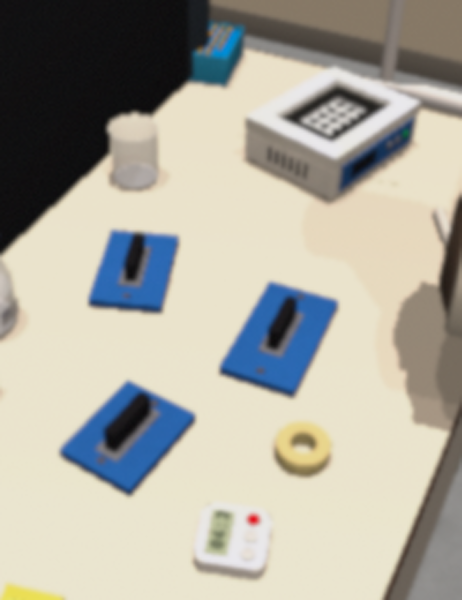

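View pics/wrist0.png

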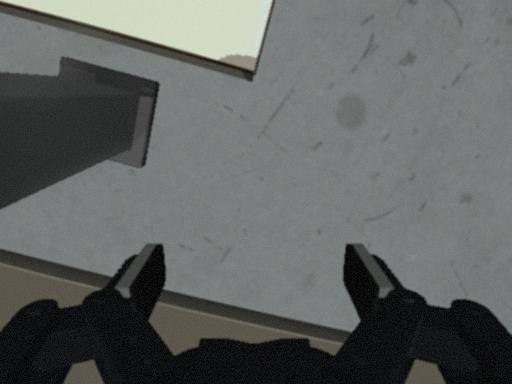

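```bash
cat >> h.py <<'E'
np.set_printoptions(precision=4,suppress=True)
def cam(name):
    s=observe(); g=get_image(name)
    K=g['intrinsics'];k1=g['k1']
    if name=='wrist':
        T=np.eye(4);T[:3,:3]=s['eef_rot'];T[:3,3]=s['tool_pos']
        W=np.linalg.inv(T@np.array(g['tool_from_camera'])); R,t=W[:3,:3],W[:3,3]
    else: R,t=np.array(g['R']),np.array(g['t'])
    return dict(img=g['pixels'],K=np.array(K),k1=k1,R=R,t=t,name=name)
def proj(c,X):
    p=np.atleast_2d(X)@c['R'].T+c['t']; q=p[:,:2]/p[:,2:]
    q=q*(1+c['k1']*(q**2).sum(1,keepdims=True))
    return q*[c['K'][0,0],c['K'][1,1]]+c['K'][:2,2]
def rays(c,uv):
    d=np.array([c['k1'],0,0,0,0.])
    q=cv2.undistortPoints(np.array(uv,float).reshape(-1,1,2),c['K'],d).reshape(-1,2)
    D=np.c_[q,np.ones(len(q))]@c['R']; return -c['R'].T@c['t'],D
def onz(c,uv,z):
    o,D=rays(c,uv); return o+D*((z-o[2])/D[:,2:])
def tri(c1,u1,c2,u2):
    o1,d1=rays(c1,u1);o2,d2=rays(c2,u2);d1=d1[0]/np.linalg.norm(d1[0]);d2=d2[0]/np.linalg.norm(d2[0])
    A=np.c_[d1,-d2];s=np.linalg.lstsq(A,o2-o1,rcond=None)[0]
    a,b=o1+d1*s[0],o2+d2*s[1]; return (a+b)/2,np.linalg.norm(a-b)
def blue(c):
    h=cv2.cvtColor(c['img'],cv2.COLOR_RGB2HSV); m=((h[...,0]>100)&(h[...,0]<125)&(h[...,1]>120)&(h[...,2]>60)).astype(np.uint8)
    return m
def lids(c,z=0.012,amin=300):
    cs,_=cv2.findContours(blue(c),cv2.RETR_EXTERNAL,cv2.CHAIN_APPROX_NONE); out=[]
    for k in cs:
        if cv2.contourArea(k)<amin: continue
        P=onz(c,k.reshape(-1,2),z)[:,:2]; (ctr,wh,a)=cv2.minAreaRect((P*1000).astype(np.float32))
        out.append((np.round(k.reshape(-1,2).mean(0)),np.array(ctr)/1000,wh,a))
    return out
E
python3 - <<'E'
from h import *
for n in ['top','scene']:
    c=cam(n)
    for o in lids(c): print(n,*o)
    for l in ['seal_frame','dry_bath']:
        o=outline_of(n,l)[0]; cs,_=cv2.findContours(o['region'].astype(np.uint8),cv2.RETR_EXTERNAL,cv2.CHAIN_APPROX_NONE)
        k=max(cs,key=cv2.contourArea).reshape(-1,2)
        P=onz(c,k,0.07 if l=='dry_bath' else 0.066)[:,:2]; print(n,l,cv2.minAreaRect((P*1000).astype(np.float32)))
E
```

```text
top [236. 235.] [0.4506 0.0838] (82.03958892822266, 145.74639892578125) 3.4155960083007812
top [172. 208.] [0.5261 0.2782] (105.65908813476562, 81.8333740234375) 83.68653869628906
top [245. 171.] [0.6458 0.0607] (81.62982177734375, 125.12889099121094) 20.047286987304688
top [416. 125.] [ 0.8089 -0.4573] (70.4565200805664, 114.40602111816406) 11.961416244506836
top seal_frame ((537.46240234375, -291.4460144042969), (134.07481384277344, 90.12400817871094), 74.66255950927734)
top dry_bath ((531.9019775390625, -287.43914794921875), (208.29159545898438, 166.27081298828125), 73.10868072509766)
scene [225. 279.] [0.5254 0.2817] (109.2150650024414, 81.73018646240234) 83.49020385742188
scene [291. 236.] [0.4504 0.0884] (80.24019622802734, 150.35621643066406) 3.231471538543701
scene [228. 207.] [0.6445 0.0652] (78.92475891113281, 130.21141052246094) 19.65180206298828
scene [157. 190.] [0.8611 0.0967] (60.679359436035156, 107.43687438964844) 41.24882888793945
scene seal_frame ((537.7982177734375, -292.3592224121094), (120.79647064208984, 83.06329345703125), 73.44803619384766)
scene dry_bath ((525.764404296875, -251.01287841796875), (269.70928955078125, 197.63632202148438), 74.40776824951172)
```

```bash
cat >> h.py <<'E'
import json
def Rpsi(psi):
    a=np.radians(psi); y=np.array([np.cos(a),np.sin(a),0]);x=np.array([0,0,-1.]);return np.c_[x,y,np.cross(x,y)]
def psi_of(R): return np.degrees(np.arctan2(R[1,1],R[0,1]))
def plan(target,psi,n,grip,ramp=0):
    """rows from the present pose to target with tool down at psi"""
    from scipy.spatial.transform import Rotation as Ro
    s=observe();p0=s['tool_pos'];R0=s['eef_rot'];R1=Rpsi(psi)
    w=Ro.from_matrix(R0.T@R1).as_rotvec()
    rows=[]
    f=np.ones(n); 
    if ramp: f[-ramp:]=np.linspace(1,0.3,ramp+1)[1:]
    f=f/f.sum();cum=0
    for k in range(n):
        R=R0@Ro.from_rotvec(w*cum).as_matrix()
        rows.append(dict(xyz=[round(v,4) for v in R.T@(np.array(target)-p0)*f[k]],angular=[round(v,3) for v in w*f[k]],grip=grip)); cum+=f[k]
    print('start',p0,psi_of(R0),'max',max(np.linalg.norm(r['xyz']) for r in rows),np.linalg.norm(w)/n)
    print(json.dumps(rows))
E
python3 -c "
from h import *
plan([0.522,-0.317,0.26],-30,12,-1)"
```

```text
start [ 0.1532 -0.5542  0.2313] -74.54251149750398 max 0.0366453271236593 0.06478445765225237
[{"xyz": [-0.0024, -0.0109, -0.0349], "angular": [-0.065, -0.0, 0.0], "grip": -1}, {"xyz": [-0.0024, -0.0086, -0.0355], "angular": [-0.065, -0.0, 0.0], "grip": -1}, {"xyz": [-0.0024, -0.0063, -0.036], "angular": [-0.065, -0.0, 0.0], "grip": -1}, {"xyz": [-0.0024, -0.0039, -0.0363], "angular": [-0.065, -0.0, 0.0], "grip": -1}, {"xyz": [-0.0024, -0.0016, -0.0365], "angular": [-0.065, -0.0, 0.0], "grip": -1}, {"xyz": [-0.0024, 0.0008, -0.0365], "angular": [-0.065, -0.0, 0.0], "grip": -1}, {"xyz": [-0.0024, 0.0032, -0.0364], "angular": [-0.065, -0.0, 0.0], "grip": -1}, {"xyz": [-0.0024, 0.0055, -0.0361], "angular": [-0.065, -0.0, 0.0], "grip": -1}, {"xyz": [-0.0024, 0.0078, -0.0357], "angular": [-0.065, -0.0, 0.0], "grip": -1}, {"xyz": [-0.0024, 0.0101, -0.0351], "angular": [-0.065, -0.0, 0.0], "grip": -1}, {"xyz": [-0.0024, 0.0124, -0.0344], "angular": [-0.065, -0.0, 0.0], "grip": -1}, {"xyz": [-0.0024, 0.0146, -0.0335], "angular": [-0.065, -0.0, 0.0], "grip": -1}]
```

>>> jog_arm:
  motion:
    - {"xyz": [-0.0025, -0.011, -0.035], "angular": [-0.065, 0, 0], "grip": -1}
    - {"xyz": [-0.0025, -0.009, -0.0355], "angular": [-0.065, 0, 0], "grip": -1}
    - {"xyz": [-0.0025, -0.006, -0.036], "angular": [-0.065, 0, 0], "grip": -1}
    - {"xyz": [-0.0025, -0.004, -0.036], "angular": [-0.065, 0, 0], "grip": -1}
    - {"xyz": [-0.0025, -0.0015, -0.0365], "angular": [-0.065, 0, 0], "grip": -1}
    - {"xyz": [-0.0025, 0.001, -0.0365], "angular": [-0.065, 0, 0], "grip": -1}
    - {"xyz": [-0.0025, 0.003, -0.0365], "angular": [-0.065, 0, 0], "grip": -1}
    - {"xyz": [-0.0025, 0.0055, -0.036], "angular": [-0.065, 0, 0], "grip": -1}
    - {"xyz": [-0.0025, 0.008, -0.0355], "angular": [-0.065, 0, 0], "grip": -1}
    - {"xyz": [-0.0025, 0.01, -0.035], "angular": [-0.065, 0, 0], "grip": -1}
    - {"xyz": [-0.0025, 0.012, -0.0345], "angular": [-0.065, 0, 0], "grip": -1}
    - {"xyz": [-0.0025, 0.0145, -0.0335], "angular": [-0.065, 0, 0], "grip": -1}

```text
time: 2.35
tool_pos: [0.5282, -0.3041, 0.2618]
eef_rot: [[-0.0, 0.879, -0.477], [-0.001, -0.477, -0.879], [-1.0, -0.0, 0.001]]
ft_force: [0.7, -0.8, 0.1]
opening: 1.004
```

```bash
python3 - <<'E'
from h import *
import pickle
c=cam('wrist'); pickle.dump(c,open('w1.pkl','wb')); save(c['img'],'w1.png')
for l in ['seal_frame','dry_bath']:
    for o in outline_of('wrist',l): print(l,o['confidence'],o['box'])
s=observe();print(s['time'],s['tool_pos'],s['dq'])
E
```

```text
seal_frame 0.76 [207.2, 83.0, 305.8, 213.1]
dry_bath 0.77 [164.9, 38.2, 338.0, 242.3]
2.5 [ 0.5286 -0.3038  0.2613] [-3.2283 -1.122   1.6542 -0.7113 -0.2049  0.0973]
```

View pics/w1.png

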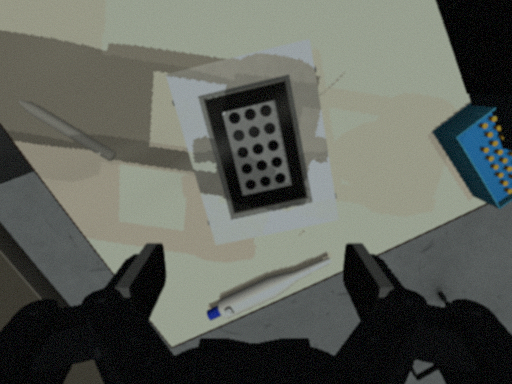

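```bash
python3 - <<'E'
import cv2
i=cv2.imread('pics/w1.png')[30:260,150:350]; cv2.imwrite('pics/w1c.png',cv2.resize(i,None,fx=2.6,fy=2.6,interpolation=cv2.INTER_NEAREST))
E
```

```text
(no output)
```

View pics/w1c.png

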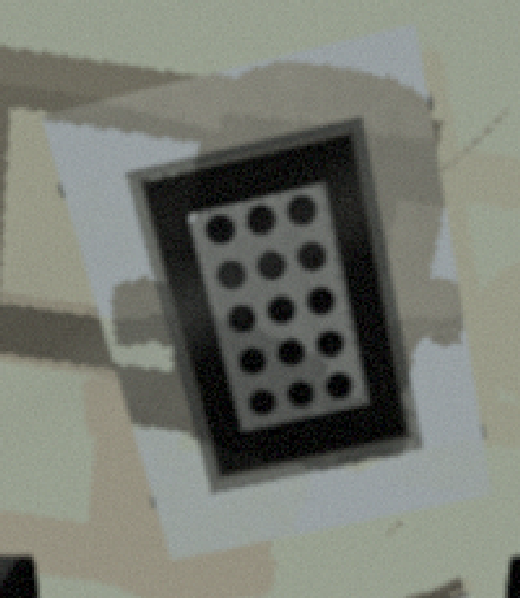

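```bash
cat >> h.py <<'E'
from scipy.optimize import least_squares
def rect(x,y,z,a,L,W):
    a=np.radians(a);ex=np.array([np.cos(a),np.sin(a)]);ey=np.array([-ex[1],ex[0]])
    return np.array([[*( [x,y]+sx*W/2*ex+sy*L/2*ey),z] for sx,sy in [(-1,-1),(-1,1),(1,1),(1,-1)]])
def fitrect(c,sets,x0,fixz=None):
    """sets: list of (uv4 any order, L,W,dz); fits x,y,z,a"""
    def res(p,sort=True):
        if fixz is not None: p=[p[0],p[1],fixz,p[3]]
        r=[]
        for uv,L,W,dz in sets:
            q=proj(c,rect(p[0],p[1],p[2]+dz,p[3],L,W)); uv=np.array(uv,float)
            d=np.linalg.norm(q[:,None]-uv[None],axis=2); r.append((q-uv[d.argmin(1)]).ravel())
        return np.concatenate(r)
    o=least_squares(res,x0,x_scale=[.01,.01,.01,1]); return o.x,res(o.x)
E
python3 - <<'E'
from h import *
import pickle
c=pickle.load(open('w1.pkl','rb'))
A=[(198.8,96.5),(288.5,75.4),(311.9,201.9),(231.5,219.2)];B=[(206.5,100.4),(283.8,82.3),(306.2,197.3),(234.6,212.7)]
D=[(150+43/2.6,30+120/2.6),(150+415/2.6,30+26/2.6),(150+488/2.6,30+490/2.6),(150+170/2.6,30+558/2.6)]
for S,f in [(([A,.143,.097,0],),None),(([A,.143,.097,0],[B,.135,.089,-.004]),None),(([A,.143,.097,0],[B,.135,.089,-.004]),.07),(([D,.2,.15,0],),None),(([D,.2,.15,0],),.07)]:
    p,r=fitrect(c,S,[.537,-.291,.07,-15.5],f);print(p,np.abs(r).max(),r)
ct=cam('top');cs=cam('scene')
import pickle;pickle.dump((ct,cs),open('ts.pkl','wb'))
print(observe()['time'])
E
```

```text
[  0.5385  -0.296    0.0672 -15.6743] 0.3160392545484285 [-0.1445 -0.2607 -0.2     0.316   0.2645 -0.08    0.0673 -0.0034]
[  0.5382  -0.2967   0.0628 -15.726 ] 1.8607357379233065 [ 0.153  -1.1208  0.6893  0.962  -0.0441  0.9574 -0.5982 -0.6025 -0.3132
  0.4293 -1.8607 -0.1418  1.2932 -1.0599  0.6447  0.4756]
[  0.5386  -0.2958   0.1887 -15.7274] 2.9968401990495295 [-0.3431  0.4844 -0.5762  0.1048  0.6683 -0.3886  0.4855  0.697  -0.7549
  1.9281 -2.9968 -0.9268  1.9201 -2.2775  1.6323  1.6953]
[  0.5384  -0.296    0.0674 -15.6014] 0.8243003744481854 [ 0.6745 -0.135   0.0314 -0.8243 -0.7306  0.335   0.1589  0.6841]
[  0.5385  -0.2958   0.0892 -15.602 ] 1.3876480846225547 [ 0.4018  0.7224 -0.6868 -1.1757 -0.29   -0.3158  0.731   1.3876]
2.6
```

```bash
python3 - <<'E'
from h import *
import pickle
ct,cs=pickle.load(open('ts.pkl','rb'))
o=[]
for c in (ct,cs):
    i=c['img'].copy(); i=cv2.cvtColor(i,cv2.COLOR_RGB2BGR)
    q=proj(c,rect(.5385,-.296,.07,-15.65,.143,.097)); x0,y0=(q.min(0)-25).astype(int); x1,y1=(q.max(0)+25).astype(int)
    f=4;k=cv2.resize(i[y0:y1,x0:x1],None,fx=f,fy=f,interpolation=cv2.INTER_CUBIC)
    for L,W,z,col in [(.143,.097,.07,(0,0,255)),(.2,.15,.07,(0,255,0))]:
        q=proj(c,rect(.5385,-.296,z,-15.65,L,W)); cv2.polylines(k,[np.round(((q-[x0,y0])+.5)*f).astype(np.int32)],True,col,1)
    o.append(k)
h=max(k.shape[0] for k in o); o=[cv2.copyMakeBorder(k,0,h-k.shape[0],0,0,0) for k in o]
m=np.hstack(o);print(m.shape);cv2.imwrite('pics/chk1.png',m)
E
```

```text
(388, 840, 3)
```

View pics/chk1.png

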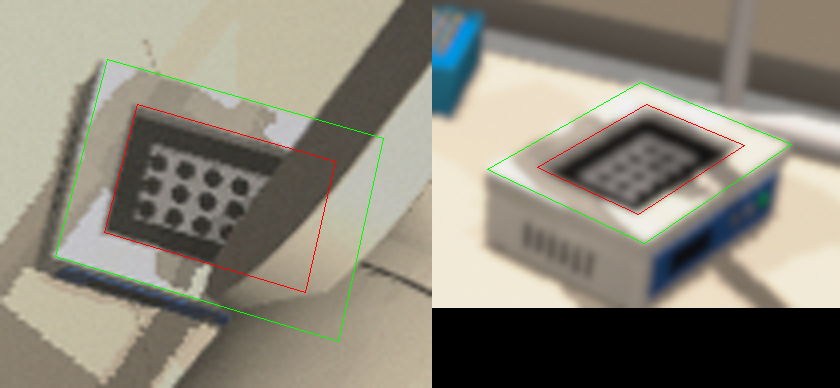

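```bash
python3 -c "
from h import *
plan([0.655,0.033,0.22],20,11,-1,3)"
```

```text
start [ 0.5267 -0.3056  0.2613] -28.67648490401122 max 0.038003815597910696 0.07723321893352415
[{"xyz": [0.0043, -0.0052, -0.0374], "angular": [-0.088, 0.0, 0.0], "grip": -1}, {"xyz": [0.0043, -0.0019, -0.0377], "angular": [-0.088, 0.0, 0.0], "grip": -1}, {"xyz": [0.0043, 0.0015, -0.0377], "angular": [-0.088, 0.0, 0.0], "grip": -1}, {"xyz": [0.0043, 0.0048, -0.0374], "angular": [-0.088, 0.0, 0.0], "grip": -1}, {"xyz": [0.0043, 0.0081, -0.0368], "angular": [-0.088, 0.0, 0.0], "grip": -1}, {"xyz": [0.0043, 0.0113, -0.036], "angular": [-0.088, 0.0, 0.0], "grip": -1}, {"xyz": [0.0043, 0.0144, -0.0348], "angular": [-0.088, 0.0, 0.0], "grip": -1}, {"xyz": [0.0043, 0.0175, -0.0334], "angular": [-0.088, 0.0, 0.0], "grip": -1}, {"xyz": [0.0033, 0.0156, -0.0243], "angular": [-0.068, 0.0, 0.0], "grip": -1}, {"xyz": [0.0023, 0.012, -0.0162], "angular": [-0.047, 0.0, 0.0], "grip": -1}, {"xyz": [0.0013, 0.0072, -0.0088], "angular": [-0.027, 0.0, 0.0], "grip": -1}]
```

>>> jog_arm:
  motion:
    - {"xyz": [0.0045, -0.005, -0.0375], "angular": [-0.088, 0, 0], "grip": -1}
    - {"xyz": [0.0045, -0.002, -0.0375], "angular": [-0.088, 0, 0], "grip": -1}
    - {"xyz": [0.0045, 0.0015, -0.0375], "angular": [-0.088, 0, 0], "grip": -1}
    - {"xyz": [0.0045, 0.005, -0.0375], "angular": [-0.088, 0, 0], "grip": -1}
    - {"xyz": [0.0045, 0.008, -0.037], "angular": [-0.088, 0, 0], "grip": -1}
    - {"xyz": [0.0045, 0.0115, -0.036], "angular": [-0.088, 0, 0], "grip": -1}
    - {"xyz": [0.0045, 0.0145, -0.035], "angular": [-0.088, 0, 0], "grip": -1}
    - {"xyz": [0.0045, 0.0175, -0.0335], "angular": [-0.088, 0, 0], "grip": -1}
    - {"xyz": [0.0035, 0.0155, -0.0245], "angular": [-0.068, 0, 0], "grip": -1}
    - {"xyz": [0.0025, 0.012, -0.016], "angular": [-0.047, 0, 0], "grip": -1}
    - {"xyz": [0.0015, 0.007, -0.009], "angular": [-0.027, 0, 0], "grip": -1}

```text
time: 3.52
tool_pos: [0.6526, 0.0301, 0.2157]
eef_rot: [[-0.001, 0.939, 0.345], [-0.004, 0.345, -0.939], [-1.0, -0.002, 0.004]]
ft_force: [-0.5, -0.0, -0.6]
opening: 0.996
```

```bash
python3 - <<'E'
from h import *
import pickle
c=cam('wrist'); pickle.dump(c,open('w2.pkl','wb')); save(c['img'],'w2.png')
s=observe();print(s['time'],s['tool_pos'],psi_of(s['eef_rot']),s['dq'])
for o in lids(c): print(*o)
E
```

```text
3.5667 [0.6528 0.0311 0.2153] 20.290148881307793 [-2.5085 -1.0311  0.8198 -0.4143  0.1349  1.7837]
[257. 132.] [0.6472 0.0599] (81.38102722167969, 127.09864044189453) 19.654359817504883
[484.  20.] [0.8261 0.2525] (60.94093322753906, 40.48137664794922) 22.53475570678711
[89. 60.] [0.453  0.0767] (82.87608337402344, 135.1115264892578) 3.168184518814087
```

View pics/w2.png

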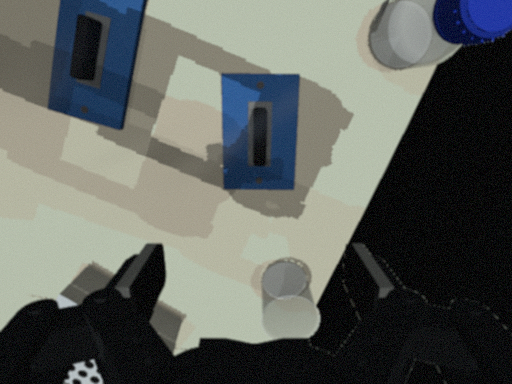

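```bash
python3 - <<'E'
from h import *
import pickle
c=pickle.load(open('w2.pkl','rb')); ct,cs=pickle.load(open('ts.pkl','rb'))
cnts,_=cv2.findContours(blue(c),cv2.RETR_EXTERNAL,cv2.CHAIN_APPROX_NONE)
k=[k for k in cnts if cv2.pointPolygonTest(k,(240.,100.),False)>0][0]
q=cv2.approxPolyDP(k,8,True).reshape(-1,2); print(q.tolist())
if len(q)==4:
    for f in (None,.012):
        p,r=fitrect(c,[(q,.13,.084,0)],[.647,.06,.012,19.7],f);print(p,r)
def centre(cc,near,dark):
    pass
# triangulate corners: wrist vs scene/top
for cc in (ct,cs):
    cn,_=cv2.findContours(blue(cc),cv2.RETR_EXTERNAL,cv2.CHAIN_APPROX_NONE)
    u0=proj(cc,[.6465,.061,.012])[0]
    kk=min(cn,key=lambda k:abs(cv2.pointPolygonTest(k,tuple(map(float,u0)),True)) if cv2.contourArea(k)>300 and cv2.pointPolygonTest(k,tuple(map(float,u0)),True)>0 else 1e9)
    qq=cv2.approxPolyDP(kk,4,True).reshape(-1,2); 
    for u in q:
        X=onz(c,[u],.012)[0]; v=proj(cc,X)[0]; w=qq[np.linalg.norm(qq-v,axis=1).argmin()]
        print(cc['name'],tri(c,[u],cc,[w]))
for n,z in (('beaker',0.0),):
    o=outline_of('wrist',n)
    for a in o: print(a['confidence'],a['box'],onz(c,[((a['box'][0]+a['box'][2])/2,(a['box'][1]+a['box'][3])/2)],.039))
# top view of beaker
print(onz(ct,[(305.6,138)],.039))
i=cv2.cvtColor(c['img'],cv2.COLOR_RGB2BGR)[60:210,200:330]; cv2.imwrite('pics/w2c.png',cv2.resize(i,None,fx=4,fy=4,interpolation=cv2.INTER_NEAREST))
E
```

```text
[[223, 74], [224, 145], [239, 144], [225, 160], [225, 187], [292, 188], [298, 76]]
top (array([0.5885, 0.1063, 0.0088]), np.float64(7.661290660579925e-05))
top (array([ 0.623 ,  0.0105, -0.0072]), np.float64(0.04452457128082732))
top (array([ 0.6401,  0.0075, -0.0695]), np.float64(0.0438193221082289))
top (array([ 0.6275,  0.0011, -0.0141]), np.float64(0.026291369451432768))
top (array([ 0.6295, -0.01  ,  0.0138]), np.float64(0.004402373141724686))
top (array([0.7025, 0.0162, 0.016 ]), np.float64(0.005062267702437138))
top (array([0.6652, 0.1318, 0.0054]), np.float64(0.0015332516075224141))
scene (array([ 0.6577,  0.3528, -0.038 ]), np.float64(0.5133810434876991))
scene (array([0.6339, 0.3471, 0.1316]), np.float64(0.5689662175305092))
scene (array([0.651 , 0.3403, 0.0881]), np.float64(0.5645356855465555))
scene (array([0.6206, 0.3565, 0.1882]), np.float64(0.5751858157100548))
scene (array([0.5864, 0.3869, 0.3101]), np.float64(0.5779535173329875))
scene (array([0.6342, 0.3562, 0.1898]), np.float64(0.5772457473333582))
scene (array([ 0.8053,  0.3525, -0.3201]), np.float64(0.4321854289075634))
0.58 [259.3, 262.1, 321.9, 340.7] [[ 0.7544 -0.1164  0.039 ]]
[[ 0.7465 -0.1201  0.039 ]]
```

View pics/w2c.png

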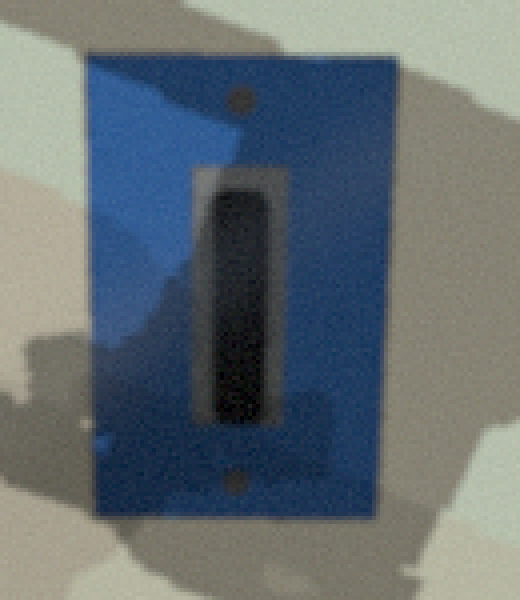

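```bash
python3 - <<'E'
from h import *
import pickle
c=pickle.load(open('w2.pkl','rb')); 
q=np.array([(86,56),(398,57),(377,518),(96,517)])/4+[200,60]-.5
for f in (None,.012):
    p,r=fitrect(c,[(q,.13,.084,0)],[.647,.06,.012,19.7],f);print(p,r)
print(onz(c,[(260-.5,136.3-.5)],.04))
ct=cam('top');cs=cam('scene')
o=[]
for cc in(ct,cs):
    u=proj(cc,[.6465,.061,.02])[0];x,y=(u-25).astype(int);print(cc['name'],x,y)
    o.append(cv2.resize(cv2.cvtColor(cc['img'],cv2.COLOR_RGB2BGR)[y:y+50,x:x+50],None,fx=8,fy=8,interpolation=cv2.INTER_CUBIC))
cv2.imwrite('pics/lid2.png',np.hstack(o))
pickle.dump((ct,cs),open('ts2.pkl','wb'))
E
```

```text
[ 0.6476  0.0593  0.008  19.8701] [ 0.0883 -0.1068 -0.14   -0.1135  0.0013  0.1544  0.0649  0.0613]
[ 0.6475  0.0597  0.0107 19.8713] [-0.2948  0.6226 -0.6024 -0.6818  0.475  -0.4091  0.4362  0.7935]
[[0.6465 0.0617 0.04  ]]
top 220 144
scene 203 177
```

View pics/lid2.png

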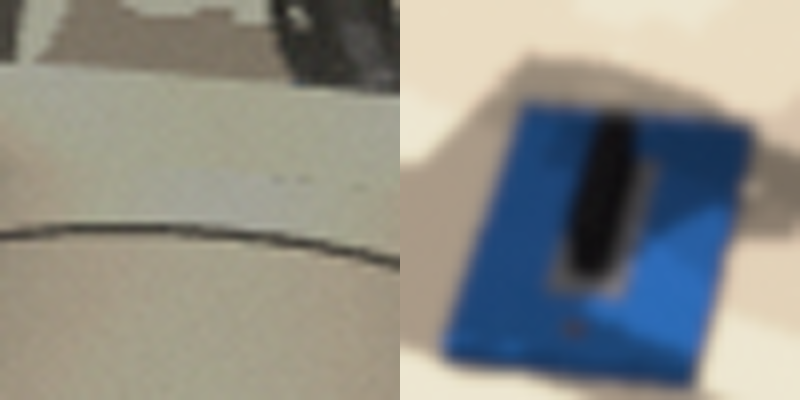

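```bash
python3 - <<'E'
from h import *
import pickle
c=pickle.load(open('w2.pkl','rb')); ct,cs=pickle.load(open('ts2.pkl','rb'))
q=np.array([(86,56),(398,57),(377,518),(96,517)])/4+[200,60]-.5
S=np.array([(522,103),(752,125),(694,376),(445,350)],float); S=(S-[400,0])/8+[203,177]-.5
for u in q:
    X=onz(c,[u],.012)[0]; v=proj(cs,X)[0]; w=S[np.linalg.norm(S-v,axis=1).argmin()]; print(X,v-w,tri(c,[u],cs,[w]))
print(observe()['tool_pos'],psi_of(observe()['eef_rot']),observe()['time'])
plan([0.6467,0.0608,0.06],19.8,6,-1)
E
```

```text
[0.5867 0.1061 0.012 ] [ 0.3526 -1.5032] (array([0.5867, 0.1066, 0.0073]), np.float64(0.0014393473883818168))
[0.6645 0.1345 0.012 ] [-0.2194 -1.1719] (array([0.6646, 0.1347, 0.0081]), np.float64(0.0008639251753402741))
[0.7082 0.0135 0.012 ] [ 0.1463 -0.4321] (array([0.7088, 0.0131, 0.0099]), np.float64(0.00037449801249396384))
[ 0.6301 -0.0149  0.012 ] [ 0.4804 -0.7435] (array([ 0.6309, -0.0152,  0.0091]), np.float64(0.001828468767300541))
[0.6522 0.0278 0.2162] 19.91196299932995 3.7167
start [0.6522 0.0278 0.2162] 19.91196299932995 max 0.026618978192259748 0.0008562567987641413
[{"xyz": [0.026, 0.0011, -0.0056], "angular": [0.0, 0.001, 0.0], "grip": -1}, {"xyz": [0.026, 0.0011, -0.0056], "angular": [0.0, 0.001, 0.0], "grip": -1}, {"xyz": [0.026, 0.001, -0.0056], "angular": [0.0, 0.001, 0.0], "grip": -1}, {"xyz": [0.026, 0.001, -0.0055], "angular": [0.0, 0.001, 0.0], "grip": -1}, {"xyz": [0.026, 0.001, -0.0055], "angular": [0.0, 0.001, 0.0], "grip": -1}, {"xyz": [0.026, 0.001, -0.0055], "angular": [0.0, 0.001, 0.0], "grip": -1}]
```

```bash
python3 - <<'E'
from h import *
import pickle
s=observe();print(s['tool_pos'],s['dq'])
c=cam('wrist');pickle.dump(c,open('w3.pkl','wb'))
for o in lids(c)[:1]: print(*o)
i=cv2.cvtColor(c['img'],cv2.COLOR_RGB2BGR)[60:210,200:330]; cv2.imwrite('pics/w3c.png',cv2.resize(i,None,fx=4,fy=4,interpolation=cv2.INTER_NEAREST))
E
```

```text
[0.6522 0.0278 0.2162] [-0.7225 -0.4422  0.0246 -0.0079 -0.0085  0.0491]
[257. 130.] [0.6472 0.0599] (81.28173065185547, 126.94087982177734) 19.79396629333496
```

View pics/w3c.png

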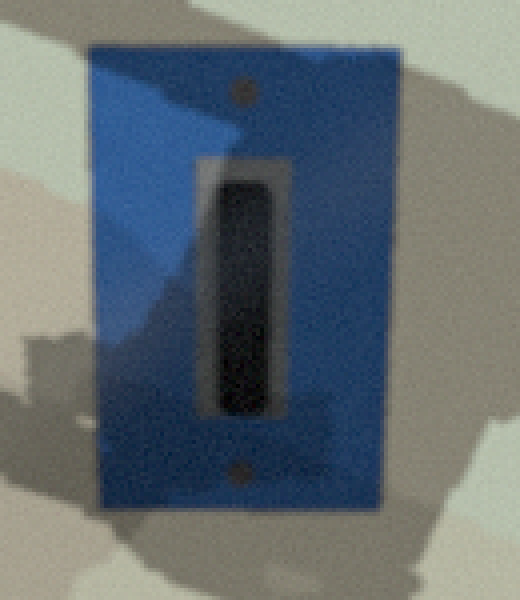

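>>> jog_arm:
  motion:
    - {"xyz": [0.02, 0.0008, -0.004], "angular": [0, 0, 0], "grip": 0}
    - {"xyz": [0.02, 0.0008, -0.004], "angular": [0, 0, 0], "grip": 0}
    - {"xyz": [0.02, 0.0008, -0.004], "angular": [0, 0, 0], "grip": 0}
    - {"xyz": [0.02, 0.0008, -0.004], "angular": [0, 0, 0], "grip": 0}
    - {"xyz": [0.02, 0.0008, -0.004], "angular": [0, 0, 0], "grip": 0}
    - {"xyz": [0.02, 0.0008, -0.004], "angular": [0, 0, 0], "grip": 0}
    - {"xyz": [0.02, 0.0008, -0.004], "angular": [0, 0, 0], "grip": 0}
    - {"xyz": [0.012, 0.0008, -0.004], "angular": [0, 0, 0], "grip": 0}
    - {"xyz": [0, 0, 0], "angular": [0, 0, 0], "grip": 0}

```text
time: 4.52
tool_pos: [0.6475, 0.0444, 0.0636]
eef_rot: [[0.008, 0.949, 0.315], [-0.008, 0.315, -0.949], [-1.0, 0.005, 0.01]]
ft_force: [-0.9, 0.4, -0.6]
opening: 0.502
```

```bash
python3 - <<'E'
from h import *
s=observe();print(s['time'],s['tool_pos'],psi_of(s['eef_rot']),s['dq'],s['eef_rot'][:,0],s['opening'])
plan([.6473,.0600,.016],19.8,4,0)
E
```

```text
4.5167 [0.6475 0.0444 0.0636] 18.359761731420708 [-1.6967 -0.9481 -0.5494 -0.2039  1.2482 -0.2708] [ 0.0082 -0.0077 -0.9999] 0.5018331113747159
start [0.6475 0.0444 0.0636] 18.359761731420708 max 0.012549501982150527 0.006895869237927574
[{"xyz": [0.0119, 0.0011, -0.0038], "angular": [-0.006, 0.003, -0.001], "grip": 0}, {"xyz": [0.0119, 0.0012, -0.0038], "angular": [-0.006, 0.003, -0.001], "grip": 0}, {"xyz": [0.0119, 0.0012, -0.0038], "angular": [-0.006, 0.003, -0.001], "grip": 0}, {"xyz": [0.0119, 0.0012, -0.0037], "angular": [-0.006, 0.003, -0.001], "grip": 0}]
```

>>> jog_arm:
  motion:
    - {"xyz": [0.005, 0.005, -0.015], "angular": [-0.026, 0.013, -0.005], "grip": 0}
    - {"xyz": [0.0, 0.0, 0.0], "angular": [0, 0, 0], "grip": 0}

```text
time: 4.68
tool_pos: [0.6477, 0.0591, 0.0595]
eef_rot: [[-0.001, 0.941, 0.338], [0.004, 0.338, -0.941], [-1.0, 0.0, -0.004]]
ft_force: [0.8, -0.1, 0.2]
opening: 0.504
```

```bash
python3 - <<'E'
from h import *
plan([.6473,.0600,.016],19.8,1,0)
E
```

```text
start [0.6477 0.0591 0.0595] 19.769937190189648 max 0.04350747062287119 0.0036718845037379683
[{"xyz": [0.0435, -0.0001, -0.0008], "angular": [-0.001, -0.004, -0.0], "grip": 0}]
```

>>> jog_arm:
  motion:
    - {"xyz": [0.02, 0, -0.001], "angular": [0, -0.004, 0], "grip": 0}
    - {"xyz": [0.015, 0, -0.001], "angular": [0, 0, 0], "grip": 0}
    - {"xyz": [0.004, 0, 0], "angular": [0, 0, 0], "grip": 0}
    - {"xyz": [0, 0, 0], "angular": [0, 0, 0], "grip": 0}

```text
time: 5.02
tool_pos: [0.65, 0.0607, 0.0248]
eef_rot: [[0.008, 0.941, 0.338], [-0.0, 0.338, -0.941], [-1.0, 0.007, 0.003]]
ft_force: [0.2, -0.2, 0.2]
opening: 0.503
```

```bash
python3 - <<'E'
from h import *
plan([.6473,.0600,.016],19.8,1,0)
E
```

```text
start [0.65   0.0607 0.0248] 19.76724242324877 max 0.009239588735436226 0.007628807386030593
[{"xyz": [0.0088, -0.0028, -0.0003], "angular": [-0.001, 0.003, -0.007], "grip": 0}]
```

>>> jog_arm:
  motion:
    - {"xyz": [0.009, -0.003, -0.0003], "angular": [-0.001, 0.003, -0.007], "grip": 0}
    - {"xyz": [0, 0, 0], "angular": [0, 0, 0], "grip": 0}

```text
time: 5.18
tool_pos: [0.6478, 0.0596, 0.0173]
eef_rot: [[0.002, 0.941, 0.339], [0.0, 0.339, -0.941], [-1.0, 0.002, 0.0]]
ft_force: [0.1, 0.6, -0.7]
opening: 0.505
```

```bash
python3 - <<'E'
from h import *
plan([.6473,.0600,.016],19.8,1,0)
E
```

```text
start [0.6478 0.0596 0.0173] 19.82270721902994 max 0.0014866068747318504 0.0016201989096322736
[{"xyz": [0.0013, -0.0004, -0.0006], "angular": [0.0, 0.0, -0.002], "grip": 0}]
```

>>> jog_arm:
  motion:
    - {"xyz": [0.001, 0, -0.0005], "angular": [0, 0, -0.002], "grip": 1}
    - {"xyz": [0, 0, 0], "grip": 1, "angular": [0, 0, 0]}
    - {"xyz": [0, 0, 0], "grip": 1, "angular": [0, 0, 0]}
    - {"xyz": [0, 0, 0], "grip": 1, "angular": [0, 0, 0]}
    - {"xyz": [0, 0, 0], "grip": 1, "angular": [0, 0, 0]}
    - {"xyz": [0, 0, 0], "grip": 1, "angular": [0, 0, 0]}
  newtons: 70

```text
time: 5.68
tool_pos: [0.6486, 0.0598, 0.0187]
eef_rot: [[0.002, 0.941, 0.339], [-0.001, 0.339, -0.941], [-1.0, 0.002, 0.001]]
ft_force: [0.3, -0.4, -2.4]
opening: 0.147
```

```bash
python3 - <<'E'
from h import *
s=observe();print(s['tool_pos'],psi_of(s['eef_rot']),s['ft_force'],s['wrist_torque'],s['opening'],s['dq'])
plan([.6473,.0600,.14],19.8,4,1)
E
```

```text
[0.6486 0.0598 0.0187] 19.80506929969143 [ 0.26   -0.4182 -2.4029] [0.0167 0.0046 0.0224] 0.14663296393068503 [-0.0427 -0.014  -0.0415 -0.0039  0.0564  0.0324]
start [0.6486 0.0598 0.0187] 19.80506929969143 max 0.030302145138587134 0.0005291647519588644
[{"xyz": [-0.0303, -0.0002, -0.0001], "angular": [0.0, 0.0, -0.0], "grip": 1}, {"xyz": [-0.0303, -0.0003, -0.0001], "angular": [0.0, 0.0, -0.0], "grip": 1}, {"xyz": [-0.0303, -0.0003, -0.0001], "angular": [0.0, 0.0, -0.0], "grip": 1}, {"xyz": [-0.0303, -0.0003, -0.0002], "angular": [0.0, 0.0, -0.0], "grip": 1}]
```

>>> jog_arm:
  motion:
    - {"xyz": [-0.008, 0, 0], "angular": [0, 0, 0], "grip": 1}
    - {"xyz": [-0.018, 0, 0], "angular": [0, 0, 0], "grip": 1}
    - {"xyz": [-0.025, 0, 0], "angular": [0, 0, 0], "grip": 1}
    - {"xyz": [-0.025, 0, 0], "angular": [0, 0, 0], "grip": 1}
    - {"xyz": [-0.025, 0, 0], "angular": [0, 0, 0], "grip": 1}
    - {"xyz": [-0.015, 0, 0], "angular": [0, 0, 0], "grip": 1}
    - {"xyz": [-0.004, 0, 0], "angular": [0, 0, 0], "grip": 1}
    - {"xyz": [0, 0, 0], "angular": [0, 0, 0], "grip": 1}

```text
time: 6.35
tool_pos: [0.6471, 0.0599, 0.146]
eef_rot: [[-0.0, 0.941, 0.339], [-0.001, 0.339, -0.941], [-1.0, -0.001, 0.0]]
ft_force: [-0.5, -0.2, -2.7]
opening: 0.149
```

```bash
python3 - <<'E'
from h import *
s=observe();print(s['time'],s['tool_pos'],psi_of(s['eef_rot']),s['ft_force'],s['wrist_torque'],s['opening'],s['dq'])
c=cam('wrist');save(c['img'],'w4.png')
plan([.5385,-.296,.15],-15.65,14,1,4)
E
```

```text
6.35 [0.6471 0.0599 0.146 ] 19.80791781838507 [-0.4877 -0.2373 -2.7141] [ 0.0591 -0.0281  0.0158] 0.14883876618920133 [ 0.0358 -0.5492 -0.3063  0.0274  0.1974  0.0254]
start [0.647  0.0599 0.1454] 19.808118979662982 max 0.030427947679723653 0.04420442877341547
[{"xyz": [-0.0003, -0.0182, 0.0243], "angular": [0.051, 0.0, 0.0], "grip": 1}, {"xyz": [-0.0003, -0.0169, 0.0252], "angular": [0.051, 0.0, 0.0], "grip": 1}, {"xyz": [-0.0004, -0.0156, 0.026], "angular": [0.051, 0.0, 0.0], "grip": 1}, {"xyz": [-0.0004, -0.0143, 0.0268], "angular": [0.051, 0.0, 0.0], "grip": 1}, {"xyz": [-0.0004, -0.0129, 0.0275], "angular": [0.051, 0.0, 0.0], "grip": 1}, {"xyz": [-0.0004, -0.0115, 0.0281], "angular": [0.051, 0.0, 0.0], "grip": 1}, {"xyz": [-0.0004, -0.0101, 0.0287], "angular": [0.051, 0.0, 0.0], "grip": 1}, {"xyz": [-0.0004, -0.0086, 0.0291], "angular": [0.051, 0.0, 0.0], "grip": 1}, {"xyz": [-0.0004, -0.0071, 0.0295], "angular": [0.051, 0.0, 0.0], "grip": 1}, {"xyz": [-0.0004, -0.0056, 0.0298], "angular": [0.051, 0.0, 0.0], "grip": 1}, {"xyz": [-0.0003, -0.0034, 0.0248], "angular": [0.042, 0.0, 0.0], "grip": 1}, {"xyz": [-0.0002, -0.0019, 0.0197], "angular": [0.033, 0.0, 0.0], "grip": 1}, {"xyz": [-0.0002, -0.0009, 0.0144], "angular": [0.024, 0.0, 0.0], "grip": 1}, {"xyz": [-0.0001, -0.0003, 0.0091], "angular": [0.015, 0.0, 0.0], "grip": 1}]
```

View pics/w4.png

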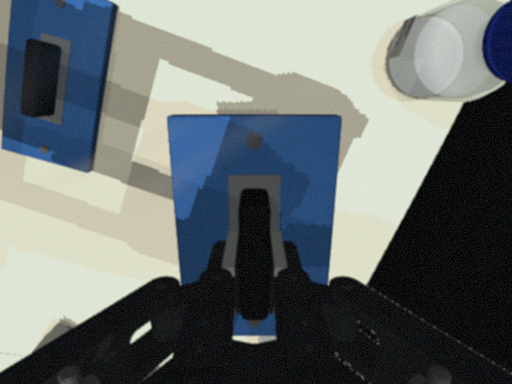

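```bash
python3 - <<'E'
from h import *
g=get_image('wrist');s=observe()
T=np.array(g['tool_from_camera']);q=cv2.undistortPoints(np.array([[168,114.5],[340.5,114.5],[178,280],[330.5,280]]).reshape(-1,1,2).astype(float),g['intrinsics'],np.array([g['k1'],0,0,0,0])).reshape(-1,2)
D=np.c_[q,np.ones(4)]@T[:3,:3].T;o=T[:3,3];print(o+D*((.0067-o[0])/D[:,:1]))
E
```

```text
[[ 0.0067 -0.0413 -0.0655]
 [ 0.0067  0.041  -0.0655]
 [ 0.0067 -0.0434  0.0259]
 [ 0.0067  0.0431  0.0259]]
```

>>> jog_arm:
  motion:
    - {"xyz": [0, -0.01, 0.012], "angular": [0.03, 0, 0], "grip": 1}
    - {"xyz": [0, -0.017, 0.025], "angular": [0.05, 0, 0], "grip": 1}
    - {"xyz": [0, -0.0155, 0.026], "angular": [0.05, 0, 0], "grip": 1}
    - {"xyz": [0, -0.0145, 0.027], "angular": [0.05, 0, 0], "grip": 1}
    - {"xyz": [0, -0.013, 0.0275], "angular": [0.05, 0, 0], "grip": 1}
    - {"xyz": [0, -0.0115, 0.028], "angular": [0.05, 0, 0], "grip": 1}
    - {"xyz": [0, -0.01, 0.0285], "angular": [0.05, 0, 0], "grip": 1}
    - {"xyz": [0, -0.0085, 0.029], "angular": [0.05, 0, 0], "grip": 1}
    - {"xyz": [0, -0.007, 0.0295], "angular": [0.05, 0, 0], "grip": 1}
    - {"xyz": [0, -0.0055, 0.03], "angular": [0.05, 0, 0], "grip": 1}
    - {"xyz": [0, -0.0035, 0.025], "angular": [0.042, 0, 0], "grip": 1}

```text
time: 7.37
tool_pos: [0.5451, -0.2515, 0.1279]
eef_rot: [[-0.024, 0.979, -0.201], [0.007, -0.201, -0.98], [-1.0, -0.025, -0.002]]
ft_force: [0.8, -0.3, -2.2]
opening: 0.143
```

```bash
python3 - <<'E'
from h import *
plan([.5385,-.296,.15],-15.65,4,1,3)
E
```

```text
start [ 0.5451 -0.2515  0.1279] -11.578299708956358 max 0.019288079220077876 0.018846538703846793
[{"xyz": [-0.0085, 0.0007, 0.0173], "angular": [0.027, -0.0, 0.01], "grip": 1}, {"xyz": [-0.0065, 0.001, 0.0132], "angular": [0.021, -0.0, 0.007], "grip": 1}, {"xyz": [-0.0045, 0.0009, 0.0092], "angular": [0.015, -0.0, 0.005], "grip": 1}, {"xyz": [-0.0026, 0.0006, 0.0052], "angular": [0.008, -0.0, 0.003], "grip": 1}]
```

>>> jog_arm:
  motion:
    - {"xyz": [0, 0.001, 0.02], "angular": [0.03, 0, 0.012], "grip": 1}
    - {"xyz": [0, 0.001, 0.015], "angular": [0.025, 0, 0.01], "grip": 1}
    - {"xyz": [0, 0.001, 0.008], "angular": [0.015, 0, 0.005], "grip": 1}
    - {"xyz": [0, 0, 0], "angular": [0, 0, 0], "grip": 1}

```text
time: 7.7
tool_pos: [0.532, -0.3015, 0.1218]
eef_rot: [[-0.005, 0.959, -0.284], [0.003, -0.284, -0.959], [-1.0, -0.006, -0.002]]
ft_force: [0.1, -0.4, -1.5]
opening: 0.148
```

```bash
python3 - <<'E'
from h import *
s=observe();print(s['dq'])
plan([.5383,-.2966,.12],-15.65,1,1)
E
```

```text
[-0.4423  0.3387  1.2338  0.1945  0.0646 -0.0581]
start [ 0.532  -0.3015  0.1218] -16.505182643563135 max 0.00816394512475433 0.016073379944178505
[{"xyz": [0.0018, 0.0046, -0.0065], "angular": [-0.015, -0.002, 0.006], "grip": 1}]
```

>>> jog_arm:
  motion:
    - {"xyz": [0.0015, 0.0045, -0.0065], "angular": [-0.015, -0.002, 0.006], "grip": 1}
    - {"xyz": [0, 0, 0], "angular": [0, 0, 0], "grip": 1}
    - {"xyz": [0, 0, 0], "angular": [0, 0, 0], "grip": 1}

```text
time: 7.95
tool_pos: [0.5382, -0.2944, 0.1184]
eef_rot: [[-0.002, 0.964, -0.267], [0.002, -0.267, -0.964], [-1.0, -0.002, -0.001]]
ft_force: [-0.1, 0.4, -2.3]
opening: 0.147
```

```bash
python3 - <<'E'
from h import *
import pickle
s=observe();print(s['dq'],s['ft_force'],s['wrist_torque'])
plan([.5383,-.2966,.11],-15.65,1,1)
o=[]
for n in ['top','scene','wrist']:
    c=cam(n);pickle.dump(c,open(f'h_{n}.pkl','wb'));save(c['img'],f'h_{n}.png')
    if n!='wrist':
        u=proj(c,[.5385,-.296,.08])[0];x,y=(u-[55,50]).astype(int);print(n,x,y)
        x,y=max(x,0),max(y,0)
        o.append(cv2.resize(cv2.cvtColor(c['img'],cv2.COLOR_RGB2BGR)[y:y+100,x:x+110],None,fx=3.6,fy=3.6,interpolation=cv2.INTER_CUBIC))
cv2.imwrite('pics/hov.png',np.hstack(o))
E
```

```text
[ 1.6333  0.15    0.5464  0.4928 -0.4096 -0.0713] [-0.0969  0.3753 -2.3361] [-0.0264 -0.0245 -0.0037]
start [ 0.5382 -0.2944  0.1184] -15.497307473432437 max 0.0086867715521936 0.0036033649878299536
[{"xyz": [0.0084, 0.0007, 0.0021], "angular": [0.003, -0.001, 0.002], "grip": 1}]
top 316 153
scene 260 83
```

View pics/hov.png

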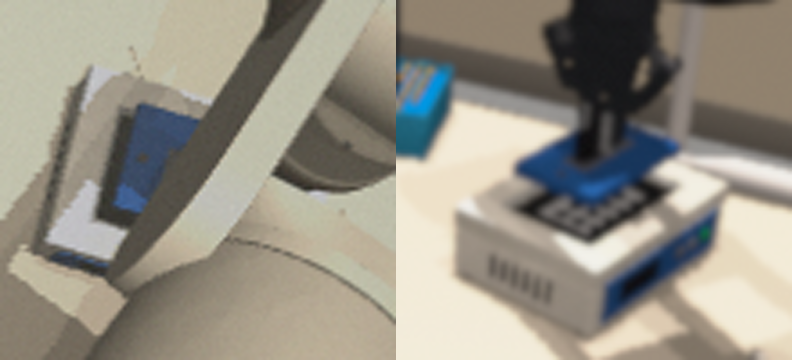

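View pics/h_wrist.png

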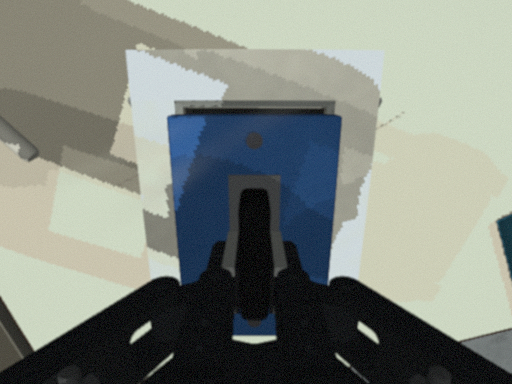

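```bash
python3 - <<'E'
import cv2
i=cv2.imread('pics/h_wrist.png')[40:130,110:400]; cv2.imwrite('pics/hw_c.png',cv2.resize(i,None,fx=2.75,fy=2.75,interpolation=cv2.INTER_NEAREST))
E
```

```text
(no output)
```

View pics/hw_c.png

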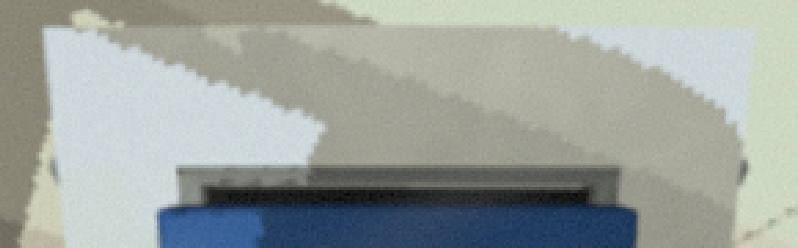

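```bash
python3 - <<'E'
from h import *
import pickle
g=get_image('wrist');T=np.array(g['tool_from_camera']);o=T[:3,3]
c=pickle.load(open('h_wrist.pkl','rb'))
def f(uv,x):
    uv=np.array(uv)/2.75+[110,40]-.5
    q=cv2.undistortPoints(uv.reshape(-1,1,2),g['intrinsics'],np.array([g['k1'],0,0,0,0])).reshape(-1,2)
    D=np.c_[q,np.ones(len(q))]@T[:3,:3].T;return o+D*((x-o[0])/D[:,:1])
z=0.1184
print('rim',f([(177,168),(620,168)],z-.07)); print('casing',f([(43,28),(755,28)],z-.07)); print('inner',f([(203,187),(592,187)],z-.066)); print('lid',f([(160,208),(637,208)],.0067))
print(observe()['tool_pos'],psi_of(observe()['eef_rot']),observe()['time'])
uv=np.array([(177,168),(620,168),(43,28),(755,28)])/2.75+[110,40]-.5
print(onz(c,uv,.07), proj(c,rect(.5385,-.296,.07,-15.65,.143,.097)).round(1).tolist(),uv)
E
```

```text
rim [[ 0.0484 -0.048  -0.0709]
 [ 0.0484  0.0491 -0.0709]]
casing [[ 0.0484 -0.0745 -0.0998]
 [ 0.0484  0.0758 -0.0998]]
inner [[ 0.0524 -0.0434 -0.0666]
 [ 0.0524  0.044  -0.0666]]
lid [[ 0.0067 -0.041  -0.0652]
 [ 0.0067  0.0419 -0.0652]]
[ 0.5382 -0.2949  0.1189] -15.533534658980873 8.15
[[ 0.5108 -0.2132  0.07  ]
 [ 0.6045 -0.2391  0.07  ]
 [ 0.4929 -0.1782  0.07  ]
 [ 0.638  -0.2184  0.07  ]] [[189.2, 301.6], [174.8, 101.9], [335.4, 102.4], [319.5, 302.0]] [[173.8636 100.5909]
 [334.9545 100.5909]
 [125.1364  49.6818]
 [384.0455  49.6818]]
```

>>> jog_arm:
  motion:
    - {"xyz": [0.01, 0, 0], "angular": [0, 0, 0], "grip": 1}
    - {"xyz": [0.01, 0, 0], "angular": [0, 0, 0], "grip": 1}
    - {"xyz": [0, 0, 0], "angular": [0, 0, 0], "grip": 1}
    - {"xyz": [0, 0, 0], "angular": [0, 0, 0], "grip": 1}

```text
time: 8.48
tool_pos: [0.5384, -0.2941, 0.0967]
eef_rot: [[-0.001, 0.964, -0.267], [0.001, -0.267, -0.964], [-1.0, -0.001, -0.001]]
ft_force: [-0.4, -0.2, -1.3]
opening: 0.144
```

```bash
python3 - <<'E'
from h import *
s=observe();print(s['dq'],s['ft_force'],s['wrist_torque'])
plan([.538,-.295,.093],-15.6,1,1)
E
```

```text
[ 0.0636  0.8448  1.1725  0.0214 -1.0499 -0.0123] [-0.3623 -0.156  -1.2545] [-0.0352  0.0308  0.0139]
start [ 0.5384 -0.2941  0.0967] -15.465904760136006 max 0.003813135192987524 0.0027770909454061924
[{"xyz": [0.0037, -0.0002, 0.0009], "angular": [0.002, -0.001, 0.001], "grip": 1}]
```

>>> jog_arm:
  motion:
    - {"xyz": [0.005, 0, 0.001], "angular": [0.002, 0, 0.001], "grip": 1}
    - {"xyz": [0.004, 0, 0], "angular": [0, 0, 0], "grip": 1}
    - {"xyz": [0, 0, 0], "angular": [0, 0, 0], "grip": 1}

```text
time: 8.73
tool_pos: [0.5379, -0.2952, 0.0864]
eef_rot: [[-0.0, 0.963, -0.269], [0.001, -0.269, -0.963], [-1.0, -0.001, -0.001]]
ft_force: [-0.2, 0.2, -2.8]
opening: 0.15
```

```bash
python3 - <<'E'
from h import *
s=observe();print(s['dq'],s['ft_force'],s['wrist_torque'])
plan([.538,-.295,.0827],-15.6,1,1)
E
```

```text
[-0.2277 -0.0657 -0.2321  0.0184  0.1932  0.0422] [-0.2428  0.2241 -2.827 ] [ 0.0347  0.0024 -0.0083]
start [ 0.5379 -0.2952  0.0864] -15.600241164479426 max 0.003705401462729781 0.0013712496696405457
[{"xyz": [0.0037, 0.0, -0.0002], "angular": [-0.0, -0.001, 0.001], "grip": 1}]
```

Underside at about 67.7 mm, inside the bevel, no contact forces. Continuing in slow steps.

>>> jog_arm:
  motion:
    - {"xyz": [0.003, 0, 0], "angular": [0, 0, 0], "grip": 1}
    - {"xyz": [0.002, 0, 0], "angular": [0, 0, 0], "grip": 1}
    - {"xyz": [0.001, 0, 0], "angular": [0, 0, 0], "grip": 1}

```text
time: 8.98
tool_pos: [0.538, -0.2954, 0.0804]
eef_rot: [[0.0, 0.963, -0.269], [0.001, -0.269, -0.963], [-1.0, -0.0, -0.001]]
ft_force: [-2.6, 1.8, 4.1]
opening: 0.143
```

```bash
python3 - <<'E'
from h import *
s=observe();print(s['dq'],s['ft_force'],s['wrist_torque'])
plan([.538,-.295,.0767],-15.6,1,1)
E
```

```text
[-0.0675  0.632   0.7103  0.0716 -1.2644  0.0586] [-2.6132  1.8484  4.0602] [ 0.2693  0.377  -0.0617]
start [ 0.538  -0.2954  0.0804] -15.614180399899945 max 0.003722902093797257 0.0010385252970877587
[{"xyz": [0.0037, -0.0001, -0.0004], "angular": [-0.0, -0.001, 0.0], "grip": 1}]
```

>>> jog_arm:
  motion:
    - {"xyz": [0.002, 0, 0], "angular": [0, 0, 0], "grip": 1}
    - {"xyz": [0.0015, 0, 0], "angular": [0, 0, 0], "grip": 1}
    - {"xyz": [0.001, 0, 0], "angular": [0, 0, 0], "grip": 1}

```text
time: 9.23
tool_pos: [0.5382, -0.2955, 0.0768]
eef_rot: [[0.001, 0.963, -0.269], [0.0, -0.269, -0.963], [-1.0, 0.001, -0.001]]
ft_force: [-2.5, 2.6, 3.2]
opening: 0.143
```

```bash
python3 - <<'E'
from h import *
s=observe();print(s['dq'],s['ft_force'],s['wrist_torque'])
plan([.538,-.295,.0767],-15.6,1,1)
E
```

```text
[-0.0294  0.4431  0.6175 -0.0896 -1.2163 -0.0928] [-2.5228  2.597   3.2337] [ 0.2297  0.4507 -0.0093]
start [ 0.5382 -0.2955  0.0768] -15.608805840895371 max 0.0005099019513592785 0.0008641627928155089
[{"xyz": [0.0001, -0.0003, -0.0004], "angular": [-0.0, -0.001, -0.001], "grip": 1}]
```

>>> jog_arm:
  motion:
    - {"xyz": [0.001, 0, 0], "angular": [0, 0, 0], "grip": 1}
    - {"xyz": [0.001, 0, 0], "angular": [0, 0, 0], "grip": 1}

```text
time: 9.4
tool_pos: [0.5383, -0.2955, 0.0758]
eef_rot: [[0.001, 0.963, -0.269], [-0.0, -0.269, -0.963], [-1.0, 0.001, -0.0]]
ft_force: [-9.4, 6.7, 22.8]
opening: 0.147
```

```bash
python3 - <<'E'
from h import *
s=observe();print(s['dq'],s['ft_force'],s['wrist_torque'],s['tool_pos'])
c=cam('scene');u=proj(c,[.5385,-.296,.07])[0];x,y=(u-[50,45]).astype(int)
cv2.imwrite('pics/p1.png',cv2.resize(cv2.cvtColor(c['img'],cv2.COLOR_RGB2BGR)[y:y+90,x:x+100],None,fx=6,fy=6,interpolation=cv2.INTER_CUBIC))
E
```

```text
[ 0.1485 -0.1245  0.3195  0.0099 -0.3959 -0.0269] [-9.3683  6.6699 22.7549] [1.0254 1.6463 0.0143] [ 0.5383 -0.2955  0.0758]
```

View pics/p1.png

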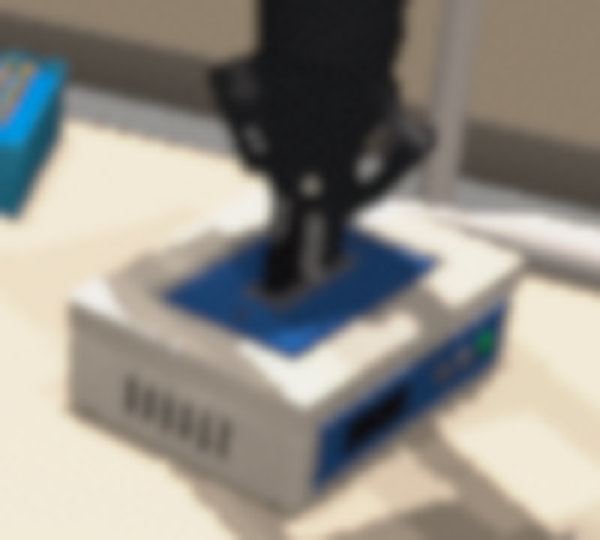

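>>> jog_arm:
  motion:
    - {"xyz": [0, 0, 0], "angular": [0, 0, 0], "grip": 1}
    - {"xyz": [0, 0, 0], "angular": [0, 0, 0], "grip": 1}

```text
time: 9.62
tool_pos: [0.5384, -0.2956, 0.0761]
eef_rot: [[0.002, 0.963, -0.269], [-0.001, -0.269, -0.963], [-1.0, 0.002, 0.0]]
ft_force: [-0.5, -0.4, -1.3]
opening: 0.144
```

```bash
python3 - <<'E'
from h import *
s=observe();print(s['dq'],s['ft_force'],s['wrist_torque'],s['tool_pos'],s['eef_rot'][:,0])
E
```

```text
[-0.1311  0.0313  0.004   0.1098 -0.2104 -0.0226] [-0.5393 -0.4103 -1.333 ] [ 0.0111 -0.0257  0.0804] [ 0.5384 -0.2956  0.0761] [ 0.0021 -0.0008 -1.    ]
```

>>> jog_arm:
  motion:
    - {"xyz": [0, 0, 0], "angular": [0, 0, 0], "grip": 0}
    - {"xyz": [0, 0, 0], "angular": [0, 0, 0], "grip": 0}
    - {"xyz": [0, 0, 0], "angular": [0, 0, 0], "grip": 0}
    - {"xyz": [0, 0, 0], "angular": [0, 0, 0], "grip": 0}

```text
time: 9.95
tool_pos: [0.5387, -0.2959, 0.0756]
eef_rot: [[0.003, 0.963, -0.269], [-0.001, -0.269, -0.963], [-1.0, 0.003, 0.0]]
ft_force: [-0.1, 0.4, -1.4]
opening: 0.503
```

>>> jog_arm:
  motion:
    - {"xyz": [-0.01, 0, 0], "angular": [0, 0, 0], "grip": 0}
    - {"xyz": [-0.02, 0, 0], "angular": [0, 0, 0], "grip": 0}
    - {"xyz": [-0.03, 0, 0], "angular": [0, 0, 0], "grip": 0}
    - {"xyz": [-0.03, 0, 0], "angular": [0, 0, 0], "grip": 0}
    - {"xyz": [-0.03, 0, 0], "angular": [0, 0, 0], "grip": 0}
    - {"xyz": [-0.015, 0, 0], "angular": [0, 0, 0], "grip": 0}
    - {"xyz": [0, 0, 0], "angular": [0, 0, 0], "grip": 0}

```text
time: 10.53
tool_pos: [0.5374, -0.2951, 0.2194]
eef_rot: [[0.001, 0.963, -0.269], [0.0, -0.269, -0.963], [-1.0, 0.001, -0.0]]
ft_force: [-0.5, -0.4, 0.7]
opening: 0.499
```

```bash
python3 - <<'E'
from h import *
import pickle
s=observe();print(s['time'],s['ft_force'],s['tool_pos'],s['opening'],s['dq'])
c=cam('wrist');save(c['img'],'r_wrist.png');pickle.dump(c,open('r_w.pkl','wb'))
c=cam('scene');u=proj(c,[.5385,-.296,.07])[0];x,y=(u-[50,45]).astype(int)
cv2.imwrite('pics/r_s.png',cv2.resize(cv2.cvtColor(c['img'],cv2.COLOR_RGB2BGR)[y:y+90,x:x+100],None,fx=6,fy=6,interpolation=cv2.INTER_CUBIC))
i=cv2.imread('pics/r_wrist.png')[30:290,120:390];cv2.imwrite('pics/r_wc.png',cv2.resize(i,None,fx=2.3,fy=2.3,interpolation=cv2.INTER_NEAREST))
E
```

```text
10.5333 [-0.5124 -0.4066  0.6894] [ 0.5374 -0.2951  0.2194] 0.4994263707490536 [-0.0137 -0.7807 -0.1168  0.0493 -0.2752 -0.0681]
```

View pics/r_s.png

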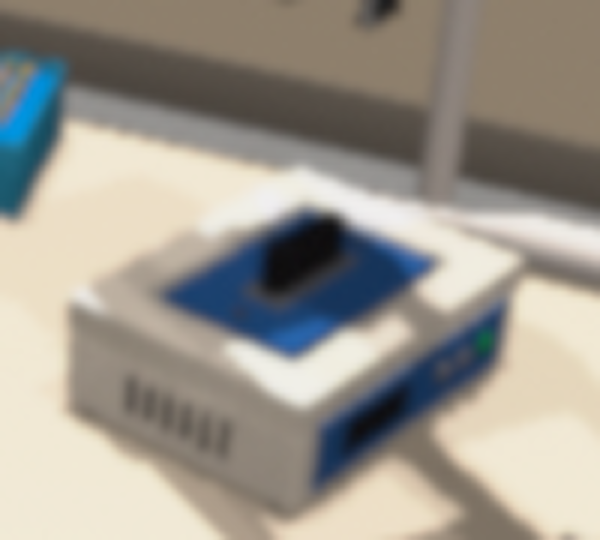

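View pics/r_wc.png

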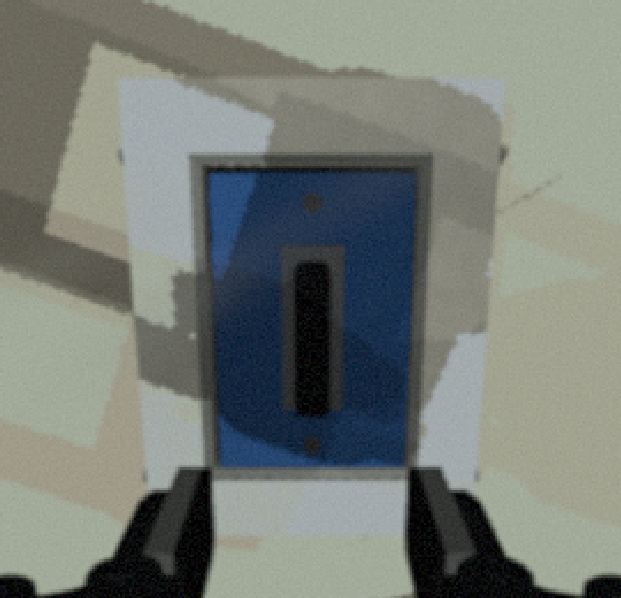

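>>> jog_arm:
  motion:
    - {"xyz": [0.01, 0.001, 0.001], "angular": [0, 0, 0], "grip": 1}
    - {"xyz": [0.02, 0, 0], "angular": [0, 0, 0], "grip": 1}
    - {"xyz": [0.025, 0, 0], "angular": [0, 0, 0], "grip": 1}
    - {"xyz": [0.02, 0, 0], "angular": [0, 0, 0], "grip": 1}
    - {"xyz": [0.012, 0, 0], "angular": [0, 0, 0], "grip": 1}
    - {"xyz": [0.004, 0, 0], "angular": [0, 0, 0], "grip": 1}
    - {"xyz": [0, 0, 0], "angular": [0, 0, 0], "grip": 1}
    - {"xyz": [0, 0, 0], "angular": [0, 0, 0], "grip": 1}
  newtons: 40

```text
time: 11.3
tool_pos: [0.5332, -0.2931, 0.1083]
eef_rot: [[-0.013, 0.963, -0.269], [0.011, -0.269, -0.963], [-1.0, -0.016, -0.007]]
ft_force: [0.7, -0.2, -0.1]
opening: 0.002
```

```bash
python3 - <<'E'
from h import *
s=observe();print(s['time'],s['ft_force'],s['opening'],s['dq'])
plan([.5383,-.2958,.1],-15.6,1,1)
E
```

```text
11.3 [ 0.6598 -0.169  -0.0751] 0.0021068540059183912 [-0.1075  0.6313  0.7207 -0.1208 -0.3948 -0.0242]
start [ 0.5332 -0.2931  0.1083] -15.620115458667684 max 0.010070749723828909 0.01699567679978909
[{"xyz": [0.0082, 0.0057, 0.0013], "angular": [-0.0, -0.007, 0.016], "grip": 1}]
```

>>> jog_arm:
  motion:
    - {"xyz": [0.004, 0.0055, 0.0015], "angular": [0, -0.007, 0.016], "grip": 1}
    - {"xyz": [0, 0, 0], "angular": [0, 0, 0], "grip": 1}

```text
time: 11.47
tool_pos: [0.5383, -0.2962, 0.1043]
eef_rot: [[0.001, 0.963, -0.269], [-0.001, -0.269, -0.963], [-1.0, 0.001, 0.001]]
ft_force: [-0.8, 0.2, -0.5]
opening: 0.001
```

```bash
python3 - <<'E'
from h import *
s=observe();print(s['time'],s['ft_force'],s['opening'],s['dq'])
plan([.5383,-.2958,.1],-15.6,1,1)
E
```

```text
11.4667 [-0.8316  0.1888 -0.4505] 0.001418277411544249 [-0.2861 -0.7218 -0.9657  0.077   3.0952 -0.297 ]
start [ 0.5383 -0.2962  0.1043] -15.621443230758308 max 0.004319722213291036 0.0010550451941433168
[{"xyz": [0.0043, -0.0001, -0.0004], "angular": [-0.0, 0.001, -0.001], "grip": 1}]
```

>>> jog_arm:
  motion:
    - {"xyz": [0.003, 0, 0], "angular": [0, 0, 0], "grip": 1}
    - {"xyz": [0.001, 0, 0], "angular": [0, 0, 0], "grip": 1}
    - {"xyz": [0.001, 0, 0], "angular": [0, 0, 0], "grip": 1}

```text
time: 11.72
tool_pos: [0.5385, -0.2964, 0.1008]
eef_rot: [[0.002, 0.963, -0.269], [-0.002, -0.269, -0.963], [-1.0, 0.002, 0.001]]
ft_force: [0.6, -0.6, -0.1]
opening: 0.002
```

>>> jog_arm:
  motion:
    - {"xyz": [0.001, 0, 0], "angular": [0, 0, 0], "grip": 1}

```text
time: 11.8
tool_pos: [0.5386, -0.2965, 0.1001]
eef_rot: [[0.002, 0.963, -0.269], [-0.002, -0.269, -0.963], [-1.0, 0.002, 0.001]]
ft_force: [0.0, -0.9, 0.0]
opening: -0.003
```

>>> jog_arm:
  motion:
    - {"xyz": [0.001, 0, 0], "angular": [0, 0, 0], "grip": 1}
    - {"xyz": [0.001, 0, 0], "angular": [0, 0, 0], "grip": 1}

```text
time: 11.97
tool_pos: [0.5387, -0.2965, 0.0984]
eef_rot: [[0.002, 0.963, -0.269], [-0.002, -0.269, -0.963], [-1.0, 0.003, 0.001]]
ft_force: [0.0, -0.2, -0.2]
opening: -0.002
```

>>> jog_arm:
  motion:
    - {"xyz": [0.001, 0, 0], "angular": [0, 0, 0], "grip": 1}

```text
time: 12.05
tool_pos: [0.5388, -0.2967, 0.0979]
eef_rot: [[0.003, 0.963, -0.269], [-0.002, -0.269, -0.963], [-1.0, 0.003, 0.001]]
ft_force: [-4.8, 3.6, 16.5]
opening: 0.002
```

>>> jog_arm:
  motion:
    - {"xyz": [-0.005, 0, 0], "angular": [0, 0, 0], "grip": 1}
    - {"xyz": [-0.02, 0, 0], "angular": [0, 0, 0], "grip": 1}
    - {"xyz": [-0.03, 0, 0], "angular": [0, 0, 0], "grip": 1}
    - {"xyz": [-0.03, 0, 0], "angular": [0, 0, 0], "grip": 1}
    - {"xyz": [-0.03, 0, 0], "angular": [0, 0, 0], "grip": 1}
    - {"xyz": [-0.01, 0, 0], "angular": [0, 0, 0], "grip": 1}
    - {"xyz": [0, 0, 0], "angular": [0, 0, 0], "grip": 1}
    - {"xyz": [0, 0, 0], "angular": [0, 0, 0], "grip": 1}

```text
time: 12.72
tool_pos: [0.5376, -0.2958, 0.2283]
eef_rot: [[0.001, 0.963, -0.269], [-0.001, -0.269, -0.963], [-1.0, 0.001, 0.001]]
ft_force: [0.2, 0.8, 0.0]
opening: 0.003
```

```bash
python3 - <<'E'
from h import *
s=observe();print(s['time'],s['ft_force'],s['tool_pos'],s['dq'])
c=cam('wrist');save(c['img'],'f_w.png')
d=cam('scene');save(d['img'],'f_s.png')
for o in lids(d): print(*o)
i=cv2.imread('pics/f_w.png')[30:290,120:390];a=cv2.resize(i,(400,385),interpolation=cv2.INTER_CUBIC)
b=cv2.resize(cv2.imread('pics/f_s.png')[90:350,170:370],(296,385),interpolation=cv2.INTER_CUBIC)
cv2.imwrite('pics/f.png',np.hstack([a,b]))
E
```

```text
12.7167 [0.1685 0.7782 0.0234] [ 0.5376 -0.2958  0.2283] [ 0.0403 -0.3119 -0.4113 -0.1008  0.1588 -0.0062]
[225. 279.] [0.5254 0.2817] (109.2150650024414, 81.73018646240234) 83.49020385742188
[291. 236.] [0.4504 0.0884] (80.2071533203125, 150.35621643066406) 3.231470823287964
[157. 190.] [0.861  0.0967] (60.83503341674805, 107.34017944335938) 40.77996826171875
```

View pics/f.png

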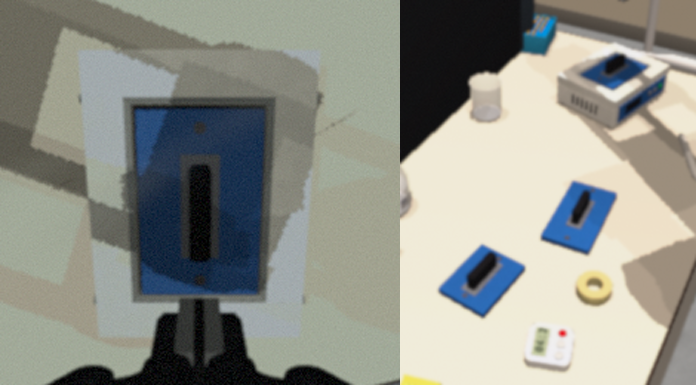

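The lid sits inside the bevel with an even border, and the other lids measure at the same poses as at the start. The beaker, timer and tape look unmoved. The arm is clear, so I'm handing in.

```bash
python3 -c "
from h import *
print(finish_job())"
```

```text
the job is handed in; nothing more can be done
None
```

I put the 130 mm lid (lid_b) into the dry-bath opening, pressed it down to the stop, let go and backed the arm clear. I handed in at about 12.8 s of the 45 s.

- **Choosing the lid:** The scene camera measured the three lids at about 109, 130 and 150 mm long. The 130 mm one matches the 135 mm opening.
- **Lowering:** A wrist picture taken just above the opening showed lid and opening centred to within about 1 mm. The lid then went in gripped the whole way, with no contact until it reached the seal.
- **Pressing:** The seal took about 6 N, then the force rose sharply to about 25 N, which I read as the end of its travel. There was also a side force of about 11 N at that point, which went away when I stopped pushing.
- **Flush check:** After releasing, I touched the top of the handle with closed fingers. They met a firm stop at 98 mm, reading 16.5 N, which is where the handle top should be with the plate level with the rim.
- **Level check:** I judged level from pictures only, which show the plate inside the bevel with an even border all round.
- **Other items:** The other two lids measured the same positions as at the start. The beaker, timer and tape roll looked unmoved, but I did not measure them again.
- **Disagreements:** Camera heights came out 2–5 mm below the stated sizes, for example a lid top at 7–10 mm instead of 12 mm. I relied on the stated heights and on contact for those.

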